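Close the parts cabinet and lock its hasp with the R-clip

TASK

Push the parts cabinet's door fully shut and fold the steel hasp strap down over the cross-drilled stud on the door. Then take the R-clip from the sorting tray and push its straight leg from the front through the hole in the stud until the bow springs over the stud, feeling your way in without forcing the clip. Let go of it, and leave the jar, scoop and tweezers where they are.

Things in the scene. Friction and masses are not known exactly. Their poses are not given: they have to be found in the camera images.
- door (a joint): Swing door of the grey plastic parts cabinet (150 deep x 240 wide x 200 mm high, fixed). Angle in rad: 0 shut, grows as the door's latch edge swings out to the robot (the door's yaw is the cabinet's plus this angle). Hinged on an upright axis at the cabinet's right-hand (-y) front edge; it stays where it is left. Door 234 mm wide, 12 mm thick, top edge 196 mm above the table.
- door_face (a point): Point on the door's outer face, 165 mm above the table, 100 mm across the door from the hinge axis (which lies 6 mm behind the face) and 88 mm from the stud (on the latch side): a clear place to push the door shut. x axis points into the door along its normal, z up; turns with the door.
- strap (a joint): Hasp strap, flat steel 114 mm long from its hinge, 38 mm wide, 3 mm thick, hinged on the cabinet's top behind the stud. Angle in rad: 0 folded down level over the stud, about 1.6 standing upright, more leaning back. The hinge is stiff: it stays where it is left and must be pushed all the way down (a few N).
- strap_hinge (a point): On the strap's hinge axis, at mid width, 4 mm above the cabinet's top, 90 mm behind the stud's axis when the door is shut. Frame turns with the strap: x axis points from the free end to the hinge, y along the hinge axis (same as the cabinet's y).
- strap_mid (a point): Middle of the strap's thickness on its mid line, 50 mm from the hinge axis; from 77 to 104 mm from the hinge comes the slot (27 x 22 mm) that goes over the stud. Turns with the strap; its z axis is up when the strap is down.
- stud_foot (a point): Foot of the upright round steel stud (18 mm diameter, flat top) on its axis, on the bracket's top, 20 mm in front of the door's face, moving with the door. The stud is screwed in to a varying height: its level cross hole (7 mm, deburred only) is 9.5 to 22.5 mm above this point, always 8 mm below the stud's top: feel for it. x axis: along the hole, from the front towards the cabinet; z up.
- clip_eye (a point): Centre of the R-clip's round eye, to grip it by: outside diameter 25 mm, at half the wire's thickness. The clip is bent from 5 mm spring steel wire, 91 mm long, lying flat on the tray's floor, 4 mm above the table (tray walls 18 mm high). x axis: from the eye along the straight leg to its tip; y: across, from the leg towards the bow; z up. The leg's axis lies 5.5 mm to -y of the eye's centre.
- clip_seat (a point): Point on the straight leg's axis, 42 mm ahead of the eye's centre, that lies at the centre of the stud's hole when the clip is home (same axes as clip_eye). Beside it the bow has a rounded pocket that hugs the stud; in front of the pocket the bow narrows to a throat (11 mm ahead) and flares out.
- clip_tip (a point): Rounded tip of the straight leg, 36.5 mm ahead of clip_seat. The leg slides into the hole for about 20 mm before the bow's flared end meets the stud.
- bow (a joint): Sprung side of the R-clip, hinged in effect at the eye. Angle in rad: 0 relaxed; the stud wedges it open to about 0.15 while the throat passes, then it springs back to below 0.03 when the clip is home. The push needed peaks at 5 to 15 N; pushed on past home it soon jams.
- jar_center (a point): Glass jar of beads with a grey silicone lid, 72 mm diameter, 100 mm tall; point 50 mm up. Not to be disturbed.
- scoop_center (a point): Yellow bead scoop, 134 mm long, 46 mm wide, 18 mm tall, lying on the table. Not to be disturbed.
- tweezers_center (a point): Steel tweezers, 125 mm long, lying on the table. Not to be disturbed.

How it is judged:
By the outcome, as a careful person would: the job done as asked, in the order asked, and still so for the second after the job is handed in, with the robot touching nothing.
It also fails if it takes over 66 s, if anything falls off the work surface, if the arm or the gripper's body presses on something with over 40 N, if the wrist force passes 120 N, or if a joint passes its speed limit or range.

ROBOT

A 6-joint arm with a two-finger parallel gripper is mounted at the origin on the work surface. World frame = base frame: x ahead of the robot, y to its left, z up, the work surface at z = 0. Lengths are in mm, angles in rad, forces in N, time in s.
With the tool pointing down it reaches from about 400 to 825 mm from the base axis. Payload 7 kg.
Tool frame: the origin (TCP) lies at the very end of the fingers, on their centre line; the grasp point (between the pads) lies 19 mm behind it; z points along the fingers, y is the direction in which the jaws open and shut (so a half turn about z gives the same grasp; the last joint's range is limited). The gripper opens to 88 mm and grips with 3 to 60 N. Pads are 19 mm wide; open, the fingers measure 130 mm over their backs; the gripper's body (78 mm by 193 mm) begins 47 mm behind the grasp point.
Start: joints at [1.605, 0.359, 0.012, 0, -1.224, -0.288], TCP at [169.492, 653.351, 226.561] pointing down, gripper open.
Joint ranges: [-3.07, 3.07], [-1.43, 2.12], [-1.02, 1.25], [-3.03, 1.67], [-3.05, -0], [-3.03, 3.03]. Speed limits (rad/s): [2.39, 2.39, 3.01, 3.14, 3.14, 3.14].

INTERFACE

Orientations are given as a unit quaternion [x, y, z, w].
In Python, from plant import bot gives the robot as it stands. Calls block until the motion is done:
- bot.move_ptp(position, orientation): joint-space move of the TCP to a pose.
- bot.line_to(position, velocity=150, ori=None): straight line of the TCP; ori=None keeps the orientation; velocity is the mean speed in mm/s.
- bot.move_joints(angles): joint-space move.
- bot.move_gripper(opening, force=None): finger opening in mm; force is the grip in N (None keeps the last); returns when the fingers have stopped.
- bot.pause(seconds).
- bot.solve_ik(position, orientation): joint angles nearest the present ones, or None.
- bot.read_state(): the state.
- bot.camera(name): name is "side" or "top"; returns the picture (384x512x3 uint8, red, green, blue); there is no depth.
- bot.get_calibration(name): a dict with "fx", "fy", "cx", "cy" (pixels), "view" (4x4, takes a point from world to camera coordinates). Camera axes: x right, y up, looking along -z (the intrinsics and any distortion apply to the point x, -y, -z); pixel columns grow to the right and rows downward; lengths in mm; the calibration is good to about 2 mm. A picture is of the moment at which its call begins. get_calibration takes no time and is no camera call.
A pose or a line that the arm cannot do raises bot.Unreachable and nothing moves.
- bot.close_job(): hands the job in, once; it reports no verdict.
The state is a dict: "t": time; "joint_pos": joint angles; "qvel": joint speeds; "tau": joint torques, N m; "tcp_pos": TCP position; "eef_rot": TCP orientation; "contact_force": force on the tool from outside, world axes, zero at the start; "moment": the same for the moment, N m; "width": finger opening in mm.
Only numpy, scipy, OpenCV 4.12 (cv2) and the standard library are available. Lean on these libraries where they do the work, as an engineer would, in place of code of your own. Each camera call takes 0.05 s, during which the arm holds its last target.

## Working session

There is one attempt and no reset: what is moved stays moved. The work goes in short steps, each a Python script; the robot and the scene stay as the last script left them, time stands still between calls to the robot, and variables do not carry over. Pictures are saved under pics/ and viewed, and the job is handed in when it is done.

```bash
ls; mkdir -p pics
python3 - <<'E'
from plant import bot
import cv2
for n in ("side","top"):
    im=bot.camera(n); cv2.imwrite(f"pics/{n}0.png",cv2.resize(im[:,:,::-1],(800,600),interpolation=cv2.INTER_CUBIC))
    cv2.imwrite(f"pics/raw_{n}0.png",im[:,:,::-1])
    print(n,bot.get_calibration(n))
s=bot.read_state();print(s)
E
```

```text
pics
side {'fx': 413.71666654554843, 'fy': 413.71666654554843, 'cx': 249.46802451010356, 'cy': 193.35884343904524, 'view': array([[-9.94719407e-01, -1.00323959e-01,  2.16426722e-02,
         5.06750792e+02],
       [ 7.70316712e-02, -5.90463240e-01,  8.03379913e-01,
        -1.92259899e+02],
       [-6.78190515e-02,  8.00804761e-01,  5.95073366e-01,
        -1.19781289e+03],
       [ 0.00000000e+00,  0.00000000e+00,  0.00000000e+00,
         1.00000000e+00]])}
top {'fx': 375.8474147523768, 'fy': 375.8474147523768, 'cx': 256.93245880380016, 'cy': 191.8238998439137, 'view': array([[ 1.53528826e-02, -9.99841455e-01,  9.01966247e-03,
        -5.62841912e+01],
       [ 9.88884103e-01,  1.65176583e-02,  1.47768055e-01,
        -5.29757756e+02],
       [-1.47893610e-01,  6.65073523e-03,  9.88980914e-01,
        -9.87868410e+02],
       [ 0.00000000e+00,  0.00000000e+00,  0.00000000e+00,
         1.00000000e+00]])}
{'t': 0.1, 'joint_pos': array([ 1.60508483e+00,  3.59311206e-01,  1.11552155e-02, -3.09487487e-04,
       -1.22409195e+00, -2.88075739e-01]), 'qvel': array([-0.00062796, -0.00058523,  0.00381453,  0.00063178, -0.00164494,
        0.00170745]), 'tau': array([-1.25975836e-03, -5.84165025e+01,  2.93744355e+01,  7.01520368e+00,
        1.01083657e-02, -6.08999835e-05]), 'tcp_pos': array([169.40529827, 652.9481982 , 225.72088608]), 'eef_rot': array([ 9.91952861e-01, -1.26605580e-01, -2.71305699e-05,  7.39750940e-04]), 'contact_force': array([0.4374427 , 0.70519873, 0.03707932]), 'moment': array([ 0.02476075, -0.01333906,  0.01653394]), 'width': 87.69249381713804}
```

View pics/side0.png

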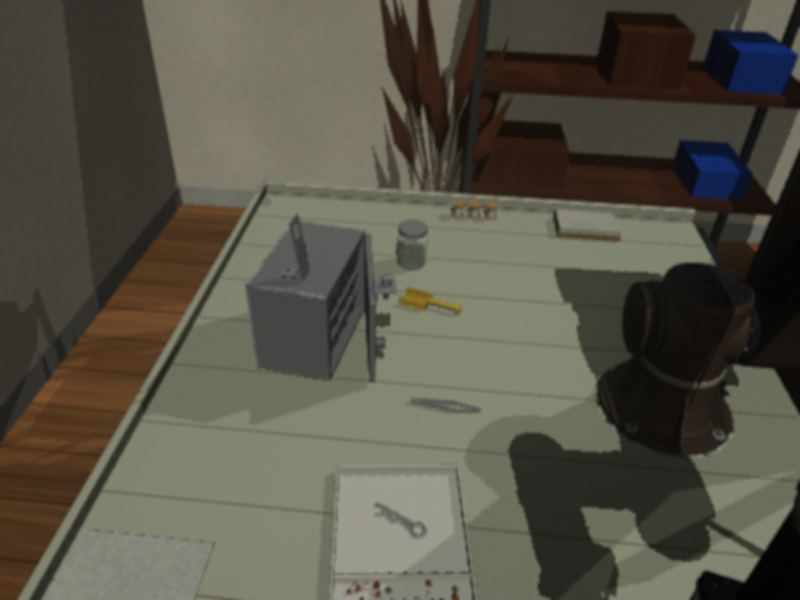

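View pics/top0.png

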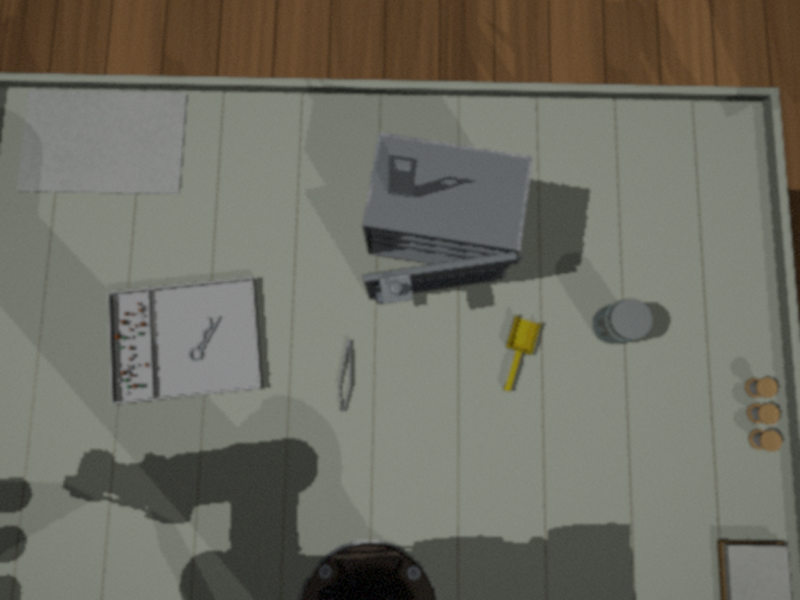

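```bash
cat > h.py <<'E'
import numpy as np, cv2
from plant import bot
from scipy.spatial.transform import Rotation as R
def ray(n,u,v):
    c=bot.get_calibration(n);V=np.array(c['view']);d=np.array([(u-c['cx'])/c['fx'],-(v-c['cy'])/c['fy'],-1.])
    Rm=V[:3,:3]; return -Rm.T@V[:3,3], Rm.T@d
def atz(n,u,v,z):
    o,d=ray(n,u,v); return o+d*(z-o[2])/d[2]
def proj(n,p):
    c=bot.get_calibration(n);V=np.array(c['view']);q=V[:3,:3]@np.array(p)+V[:3,3]
    return np.array([c['cx']+c['fx']*q[0]/-q[2], c['cy']+c['fy']*(-q[1])/-q[2]])
def tri(a,b):
    (o1,d1),(o2,d2)=ray('side',*a),ray('top',*b)
    A=np.stack([d1,-d2],1); t=np.linalg.lstsq(A,o2-o1,rcond=None)[0]
    p,q=o1+d1*t[0],o2+d2*t[1]; return (p+q)/2, np.linalg.norm(p-q)
def crop(im,x0,y0,w,h,s,name,pts=()):
    c=cv2.resize(im[y0:y0+h,x0:x0+w],None,fx=s,fy=s,interpolation=cv2.INTER_CUBIC)
    c=cv2.convertScaleAbs(c,alpha=1.4,beta=10)
    for k in range(0,w,10): cv2.line(c,(k*s,0),(k*s,8 if k%50 else 16),(0,0,255),1); cv2.putText(c,str(x0+k),(k*s,20),0,.35,(0,0,255),1)
    for k in range(0,h,10): cv2.line(c,(0,k*s),(8,k*s),(0,0,255),1); cv2.putText(c,str(y0+k),(8,k*s+4),0,.35,(0,0,255),1)
    for u,v in pts: cv2.drawMarker(c,(int((u-x0+.5)*s),int((v-y0+.5)*s)),(0,255,0),0,10,1)
    cv2.imwrite(name,c)
E
python3 - <<'E'
from h import *
t=cv2.imread('pics/raw_top0.png');s=cv2.imread('pics/raw_side0.png')
crop(t,225,80,120,118,5,'pics/tc.png');crop(s,150,130,110,118,5,'pics/sc.png')
crop(t,65,170,115,95,6,'pics/tt.png');crop(s,205,290,105,94,6,'pics/st.png')
E
```

```text
(no output)
```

View pics/tc.png

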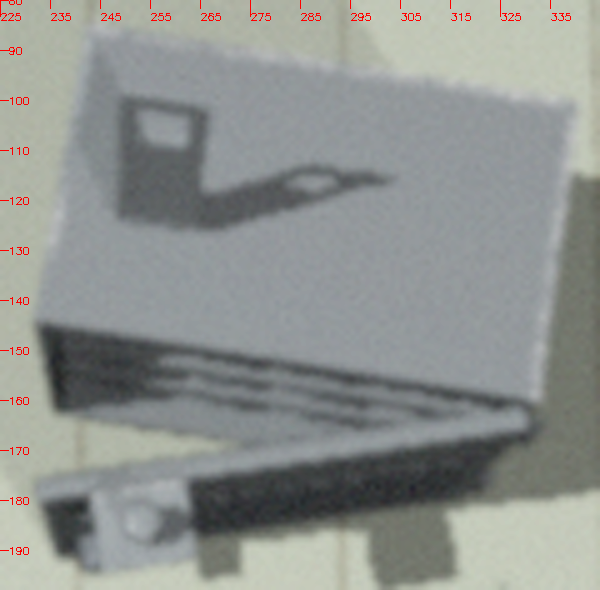

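View pics/sc.png

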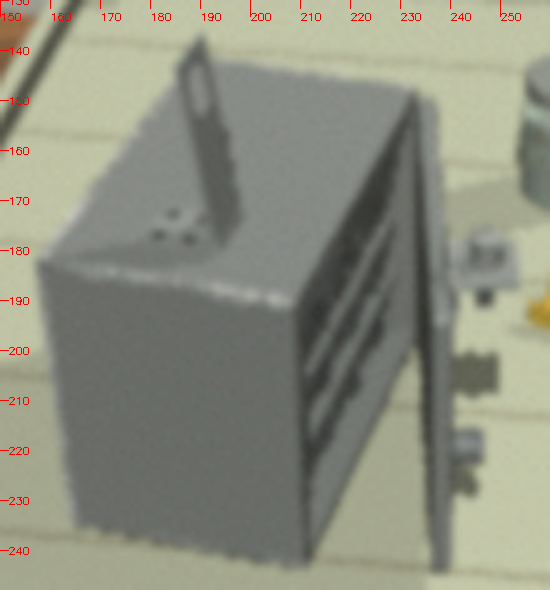

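View pics/tt.png

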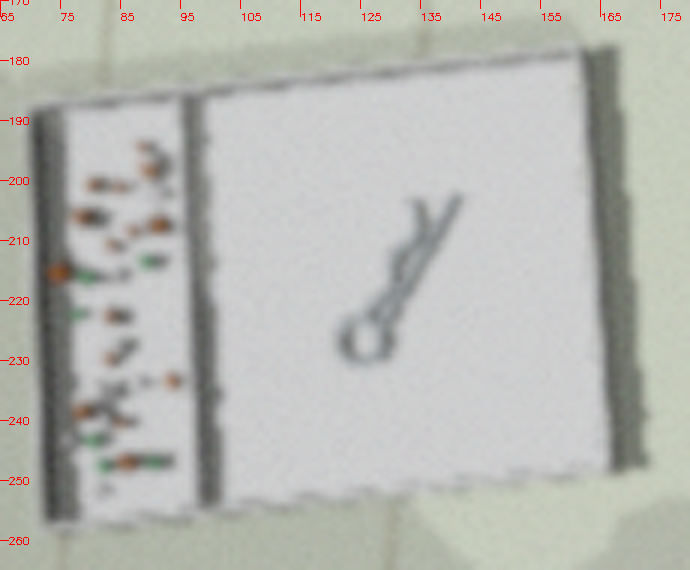

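View pics/st.png

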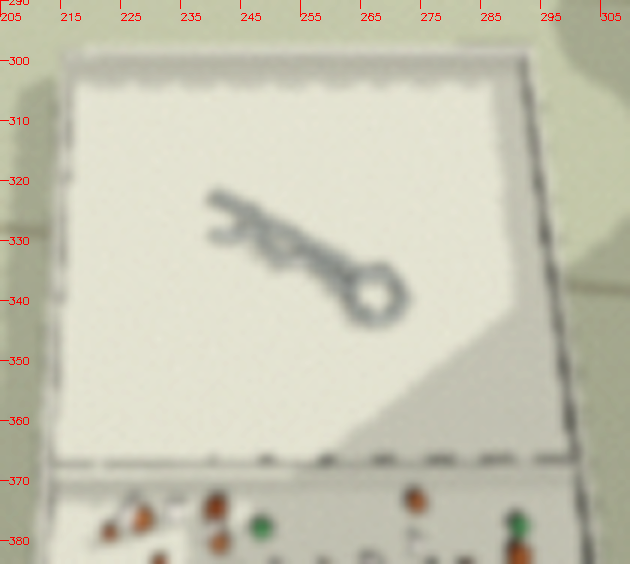

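Run:
```python
from h import *
np.set_printoptions(precision=1,suppress=True)
def T(x,y): return (225+x/5-.5,80+y/5-.5)
def S(x,y): return (150+x/5-.5,130+y/5-.5)
print('cams',ray('top',0,0)[0],ray('side',0,0)[0])
BL,BR,FL,FR=[atz('top',*T(*p),200) for p in ((93,28),(575,104),(37,322),(540,403))]
print(BL,BR,FL,FR)
d=lambda a,b:np.linalg.norm(a-b)
print('w',d(BL,BR),d(FL,FR),'dep',d(BL,FL),d(BR,FR))
print('yaw',np.arctan2(*(FL-FR)[:2]*[-1,1]), np.arctan2(*(BL-BR)[:2]*[-1,1]),np.arctan2(*(BL-FL)[1::-1]),np.arctan2(*(BR-FR)[1::-1]))
# side estimates of corners z=200
for n,p in dict(nearL_back=(40,262),nearL_front=(293,305),farR_front=(415,92)).items(): print(n,atz('side',*S(*p),200))
for n,p in dict(doorLouter=(40,496),doorLinner=(38,482),doorRout=(530,428)).items(): print(n,atz('top',*T(*p),196))
print('stud top tri',tri(S(488,238),T(143,520)))
# strap
print('strap tip tri', tri(S(203,36),T(207,105)),tri(S(177,70),T(122,97)))
print('strap base tri', tri(S(240,215),T(203,228)),tri(S(222,250),T(118,218)))
# clip
def Tt(x,y): return (65+x/6-.5,170+y/6-.5)
def St(x,y): return (205+x/6-.5,290+y/6-.5)
e=atz('top',*Tt(366,340),6.5);t=atz('top',*Tt(461,194),6.5)
e2=atz('side',*St(377,296),6.5);t2=atz('side',*St(210,194),6.5)
for a,b in ((e,t),(e2,t2)): print('eye',a,'tip',b,d(a,b),np.arctan2(*(b-a)[1::-1]))
print('tri eye',tri(St(377,296),Tt(366,340)))
```

```text
cams [ 378.6  -41.  1055.8] [437.7 896.5 856.3]
[765.4  -9.5 200. ] [ 731.4 -241.   200. ] [619.3  13.7 200. ] [ 584.5 -222.1  200. ]
w 233.9595502569586 238.36675879391134 dep 147.94052748825544 148.17408618270048
yaw -0.14648063072106787 -0.14555194335760524 -0.15767304566428056 -0.12790997199357987
nearL_back [768.4  -6.5 200. ]
nearL_front [623.8  14.9 200. ]
farR_front [ 589.  -217.2  200. ]
doorLouter [537.1  10.5 196. ]
doorLinner [543.7  11.6 196. ]
doorRout [ 573.4 -218.1  196. ]
stud top tri (array([523.8, -37.6, 216.7]), np.float64(1.466160434671314))
strap tip tri (array([681. , -61.5, 316.7]), np.float64(1.8864843308208175)) (array([686. , -26.3, 314.9]), np.float64(4.464306449022466))
strap base tri (array([667.2, -63.5, 201.8]), np.float64(2.558368905302246)) (array([669.6, -23.4, 205.2]), np.float64(1.2624640377927243))
eye [433.1 315.3   6.5] tip [501.8 275.6   6.5] 79.34068274827051 -0.5240400977509343
eye [435.5 317.3   6.5] tip [505.9 278.1   6.5] 80.5932336795274 -0.5085076245507845
tri eye (array([434.3, 316. ,   4.4]), np.float64(2.3231000731854685))
```

```bash
cat >> h.py <<'E'
def ori(phi):
    y=np.array([np.cos(phi),np.sin(phi),0]);z=np.array([0,0,-1.]);x=np.cross(y,z)
    return R.from_matrix(np.stack([x,y,z],1)).as_quat()
def best(p,phi):
    q0=bot.read_state()['joint_pos'];c=[]
    for f in (phi,phi+np.pi):
        q=bot.solve_ik(list(p),ori(f).tolist())
        if q is not None: c.append((np.abs(np.array(q)-q0).max()+0.3*abs(q[5]),f,np.array(q)))
    return min(c,key=lambda a:a[0])
E
python3 - <<'E'
from h import *
np.set_printoptions(precision=2,suppress=True)
_,f,q=best((500,-122,270),-0.147); print(f,q)
bot.move_gripper(0,20)
bot.move_ptp([500,-122,270],ori(f).tolist())
s=bot.read_state();print(s['t'],s['tcp_pos'],s['contact_force'],s['width'])
bot.line_to([500,-122,160],200)
s=bot.read_state();f0=s['contact_force'];print(s['t'],s['tcp_pos'],f0)
p=np.array([500,-122,160.]);bot.line_to([528,-121,160],100)
for x in np.arange(533,585,3.0):
    bot.line_to([x,-121+3*(x-528)/40,160],60)
    s=bot.read_state();F=s['contact_force']-f0;print(round(s['t'],2),x,s['tcp_pos'],F)
    if F[0]<-14: break
E
```

```text
2.9945926535897933 [ 0.14  0.07 -0.27  0.   -1.24 -0.29]
4.4917 [ 500.25 -121.5   269.88] [0.09 0.06 1.03] 0.49282794493478294
5.1917 [ 500.78 -121.94  160.85] [ 0.06 -0.89  0.77]
5.88 533.0 [ 532.97 -120.65  160.1 ] [-0.2   1.47 -0.32]
6.12 536.0 [ 536.04 -120.39  160.  ] [-0.26  1.3  -0.71]
6.38 539.0 [ 539.27 -120.16  160.01] [ 0.12  1.33 -0.65]
6.62 542.0 [ 542.3  -119.94  160.  ] [ 0.32  0.24 -0.89]
6.88 545.0 [ 545.31 -119.7   160.01] [ 0.41  0.83 -0.77]
7.12 548.0 [ 548.32 -119.47  160.01] [-0.05  0.25 -0.66]
7.38 551.0 [ 551.27 -119.26  160.  ] [-0.7   0.73 -0.45]
7.62 554.0 [ 554.26 -119.04  159.98] [-0.43  1.45 -0.99]
7.88 557.0 [ 557.27 -118.78  160.  ] [-0.27  0.39  0.27]
8.12 560.0 [ 560.29 -118.57  160.  ] [-1.25  1.49 -1.03]
8.38 563.0 [ 563.28 -118.33  160.  ] [-0.31  1.45 -0.45]
8.62 566.0 [ 566.3  -118.1   160.02] [-0.74  1.56 -0.87]
8.88 569.0 [ 569.09 -117.93  159.94] [-1.08  1.08 -0.47]
9.12 572.0 [ 569.32 -117.97  159.82] [-11.18   1.92   5.47]
9.38 575.0 [ 569.37 -117.99  159.77] [-20.82   4.25  14.59]
```

Run:
```python
from h import *
np.set_printoptions(precision=2,suppress=True)
bot.line_to([560,-119,160],100)
bot.line_to([520,-170,290],250)
s=bot.read_state();print(s['t'],s['tcp_pos'],s['contact_force'])
t=bot.camera('top')[:,:,::-1];sd=bot.camera('side')[:,:,::-1]
cv2.imwrite('pics/raw_top1.png',t);cv2.imwrite('pics/raw_side1.png',sd)
crop(t,225,80,120,118,5,'pics/t1.png');crop(sd,150,130,110,118,5,'pics/s1.png')
```

```text
10.4083 [ 520.06 -169.92  289.77] [-0.35  0.88 -0.42]
```

View pics/t1.png

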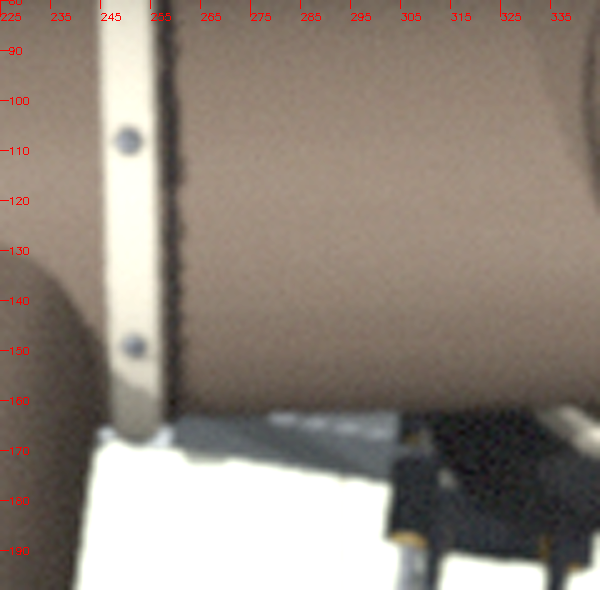

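View pics/s1.png

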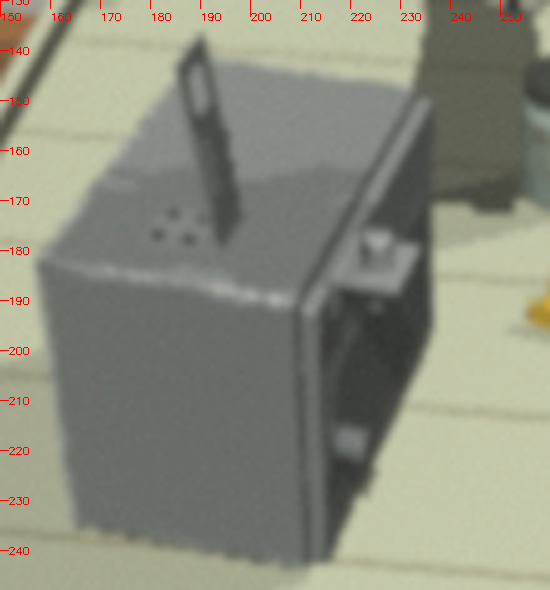

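```bash
cat >> h.py <<'E'
yaw=-0.147
ex=np.array([np.cos(yaw),np.sin(yaw),0]);ey=np.array([-np.sin(yaw),np.cos(yaw),0]);ez=np.array([0,0,1.])
H=np.array([668.4,-43.4,204.])
E
python3 - <<'E'
from h import *
np.set_printoptions(precision=2,suppress=True)
phi=yaw+np.pi/2
_,f,q=best((560,-170,345),phi);print(f,q)
def P(th,r=66): 
    return H+r*(-np.cos(th)*ex+np.sin(th)*ez)+1.5*(np.sin(th)*ex+np.cos(th)*ez)+10*ex
A=H+48*ex-110*ey;A[2]=345
B=H+48*ex;B[2]=275
for p in (A,B,P(1.8),P(0)): print(p,bot.solve_ik(p.tolist(),ori(f).tolist()))
E
```

```text
4.565388980384689 [ 0.04  0.16  0.01  0.   -1.42  1.38]
[ 699.77 -159.24  345.  ] [ 0.05  0.39  0.32  0.   -1.5   1.38]
[715.88 -50.43 275.  ] [ 0.2   0.41  0.19  0.   -1.36  1.22]
[694.57 -47.28 267.93] [ 0.21  0.37  0.13  0.   -1.32  1.21]
[613.  -35.2 205.5] [ 0.26  0.27 -0.16  0.   -1.14  1.16]
```

Run:
```python
from h import *
np.set_printoptions(precision=2,suppress=True)
f=4.565388980384689;o=ori(f).tolist()
def P(th,r=66): 
    return H+r*(-np.cos(th)*ex+np.sin(th)*ez)+1.5*(np.sin(th)*ex+np.cos(th)*ez)+10*ex
A=H+48*ex-110*ey;A[2]=345
B=H+48*ex;B[2]=275
bot.move_ptp([560,-170,345],o)
bot.line_to(A.tolist(),300);bot.line_to(B.tolist(),200)
s=bot.read_state();f0=s['contact_force'];print(s['t'],s['tcp_pos'],f0)
for th in np.arange(1.8,0.15,-0.15):
    bot.line_to(P(th).tolist(),90)
    s=bot.read_state();F=s['contact_force']-f0;print(round(s['t'],2),round(th,2),s['tcp_pos'],F)
    if np.linalg.norm(F)>30: print('STOP');break
```

```text
13.325 [716.   -51.02 276.25] [-0.66  0.23  0.08]
13.72 1.8 [694.78 -48.12 269.1 ] [ 1.81  0.06 -0.2 ]
13.98 1.65 [685.26 -46.09 270.35] [0.96 0.06 0.11]
14.24 1.5 [675.23 -44.43 270.21] [ 1.61 -0.01 -0.44]
14.5 1.35 [665.39 -42.95 268.86] [ 0.66 -0.65 -0.5 ]
14.76 1.2 [655.94 -41.58 266.14] [ 0.62 -1.04  0.08]
15.02 1.05 [646.97 -40.24 262.01] [ 0.73 -0.5   0.6 ]
15.28 0.9 [638.72 -39.02 256.58] [ 1.25 -0.51 -0.01]
15.53 0.75 [631.37 -37.97 250.  ] [ 0.22 -0.08  0.81]
15.79 0.6 [625.04 -37.07 242.34] [ 0.34 -0.44 -0.44]
16.05 0.45 [619.97 -36.29 233.88] [ 1.94 -0.07 -0.67]
16.31 0.3 [616.13 -35.75 224.71] [ 0.36 -0.21 -0.13]
16.57 0.15 [613.73 -35.39 215.12] [0.48 0.1  0.24]
```

Run:
```python
from h import *
sd=bot.camera('side')[:,:,::-1]
crop(sd,150,110,130,118,5,'pics/s2.png')
```

```text
(no output)
```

View pics/s2.png

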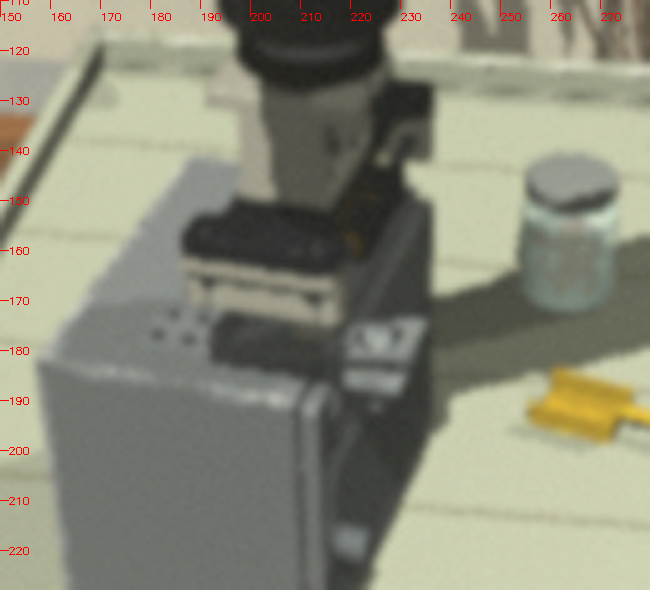

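Run:
```python
from h import *
np.set_printoptions(precision=2,suppress=True)
s=bot.read_state();p=s['tcp_pos'].copy();f0=s['contact_force']
for z in np.arange(212,190,-2.):
    p[2]=z;bot.line_to(p.tolist(),40);s=bot.read_state();F=s['contact_force']-f0
    print(round(s['t'],2),z,s['tcp_pos'],F)
    if F[2]>17: break
p[2]=s['tcp_pos'][2]+10
bot.line_to(p.tolist(),100)
```

```text
16.87 212.0 [614.04 -35.4  211.96] [ 0.56 -0.44 -0.16]
17.12 210.0 [613.98 -35.4  209.89] [-0.66 -2.05 -0.75]
17.37 208.0 [613.92 -35.4  207.86] [ 0.07 -0.58 -0.07]
17.62 206.0 [613.93 -35.41 205.82] [-0.18 -0.35 -0.79]
17.87 204.0 [613.95 -35.38 203.87] [-0.34 -0.81 -0.47]
18.12 202.0 [614.15 -35.42 203.53] [-4.68  0.62  8.21]
18.37 200.0 [614.23 -35.47 203.31] [-8.43  1.95 18.89]
```

Run:
```python
from h import *
np.set_printoptions(precision=2,suppress=True)
p=bot.read_state()['tcp_pos'];bot.line_to([560,-10,290],250)
bot.move_gripper(45,20)
bot.move_ptp([434.3,316.3,60],ori(4.565388980384689-0.299).tolist())
s=bot.read_state();print(s['t'],s['tcp_pos'],s['joint_pos'],s['width'])
t=bot.camera('top')[:,:,::-1];sd=bot.camera('side')[:,:,::-1]
cv2.imwrite('pics/raw_top3.png',t);cv2.imwrite('pics/raw_side3.png',sd)
crop(t,225,110,110,80,7,'pics/t3.png');crop(sd,170,140,100,80,7,'pics/s3.png')
crop(sd,205,290,105,94,6,'pics/st3.png')
crop(t,65,170,115,95,6,'pics/tt3.png')
```

```text
21.6417 [434.92 316.24  60.51] [ 0.99  0.3  -0.5   0.   -0.77  0.13] 44.78618795311425
```

View pics/t3.png

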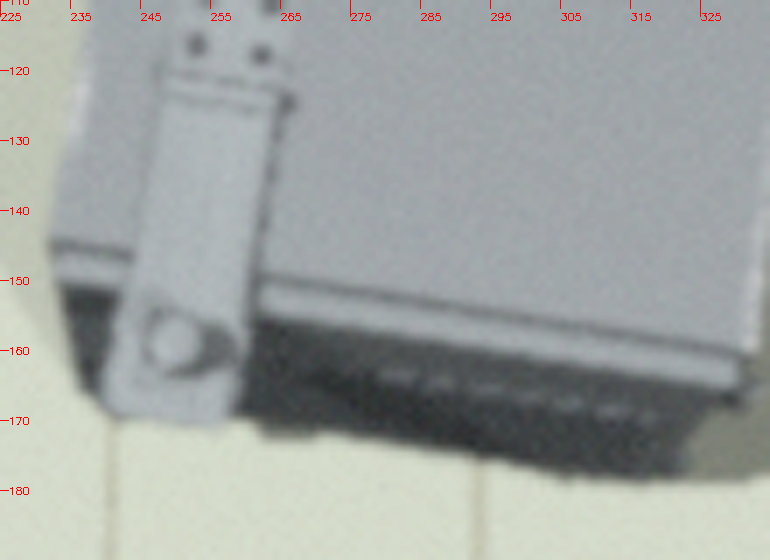

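View pics/s3.png

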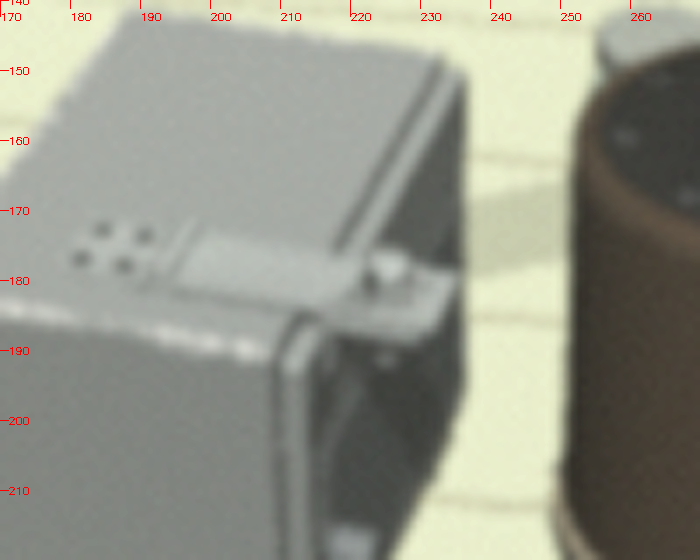

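View pics/st3.png

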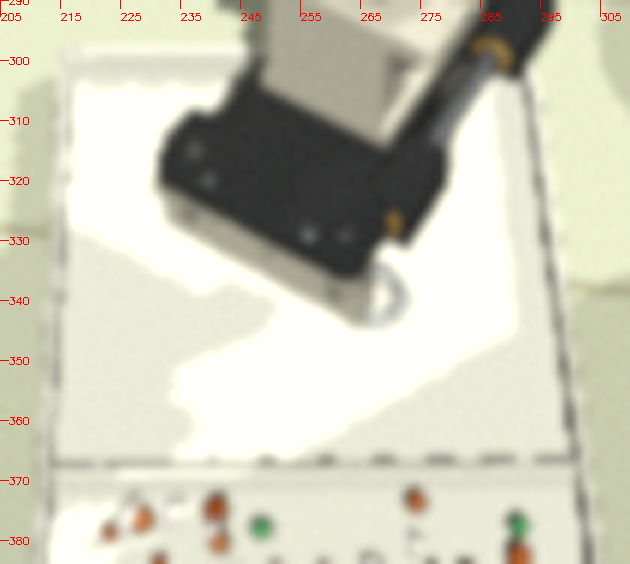

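View pics/tt3.png

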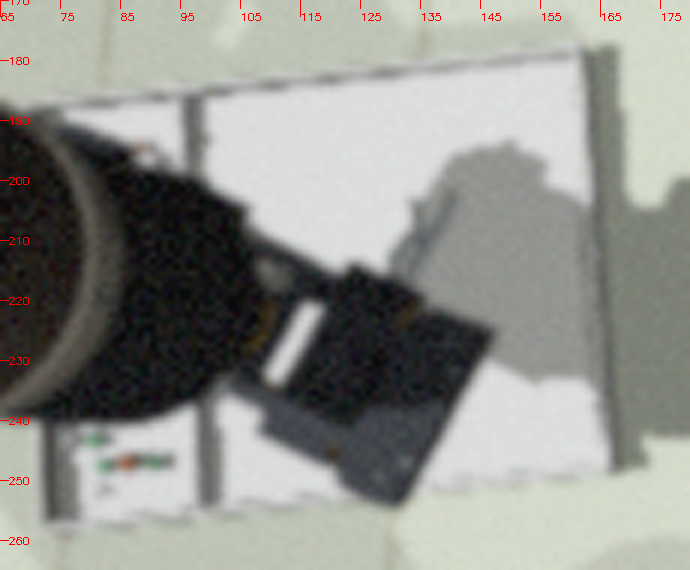

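Run:
```python
from h import *
np.set_printoptions(precision=1,suppress=True)
def T(x,y): return (225+x/7-.5,110+y/7-.5)
def S(x,y): return (170+x/7-.5,140+y/7-.5)
print('stud top tri',tri(S(389,266),T(177,344)))
for z in (210,215,220,225): print(z,atz('top',*T(177,344),z),atz('side',*S(389,266),z))
# strap front corners and hinge edges z=204
for n,p in dict(fl=(105,415),fr=(236,428),slotbaseL=(164,88),hingeR=(283,95)).items(): print(n,atz('top',*T(*p),204))
print('strap corner side',atz('side',*S(455,275),204),atz('side',*S(428,340),204))
FL=atz('top',*T(50,240),200);FR=atz('top',*T(745,350),200);print(FL,FR,np.arctan2(*(FL-FR)[:2]*[-1,1]))
print('strap axis yaw L',np.arctan2(*(atz('top',*T(164,88),204)-atz('top',*T(108,400),204))[1::-1]),'R',np.arctan2(*(atz('top',*T(283,95),204)-atz('top',*T(240,412),204))[1::-1]))
print(proj('top',[582,-31,209]),proj('side',[582,-31,209]))
```

```text
stud top tri (array([582.6, -29.1, 215.6]), np.float64(3.3567757899622777))
210 [582.2 -29.  210. ] [585.6 -37.7 210. ]
215 [581.  -29.1 215. ] [584.4 -30.5 215. ]
220 [579.8 -29.1 220. ] [583.3 -23.2 220. ]
225 [578.6 -29.2 225. ] [582.1 -16.  225. ]
fl [559.2  -5.6 204. ]
fr [555.5 -48.9 204. ]
slotbaseL [671.8 -22.9 204. ]
hingeR [670.1 -63.  204. ]
strap corner side [560.1 -43.5 204. ] [564.7   1.5 204. ]
[619.5  14.4 200. ] [ 585.8 -218.4  200. ] -0.14371825672993166
strap axis yaw L -0.1520000309546624 R -0.117470823773736
[250.7 158.8] [226.  179.3]
```

Run:
```python
from h import *
np.set_printoptions(precision=2,suppress=True)
p=np.array([434.3,316.3,9.]);bot.line_to(p.tolist(),120)
s=bot.read_state();f0=s['contact_force'];print(s['t'],s['tcp_pos'],f0)
for z in np.arange(7,-2,-1.):
    p[2]=z;bot.line_to(p.tolist(),30);s=bot.read_state();F=s['contact_force']-f0
    print(round(s['t'],2),z,s['tcp_pos'],F)
    if F[2]>3: break
p[2]=s['tcp_pos'][2]+0.7;bot.line_to(p.tolist(),30)
s=bot.read_state();print(s['tcp_pos'],s['contact_force']-f0)
bot.move_gripper(10,40)
s=bot.read_state();print(s['t'],s['width'],s['tcp_pos'],s['contact_force']-f0)
p[2]=90;bot.line_to(p.tolist(),150)
s=bot.read_state();print(s['t'],s['width'],s['tcp_pos'],s['contact_force']-f0)
```

```text
22.3167 [434.63 316.29   9.23] [-0.17 -0.33  0.53]
22.57 7.0 [434.54 316.63   7.6 ] [-0.74  0.44  0.6 ]
22.82 6.0 [434.31 316.39   6.14] [ 0.04  0.31 -0.82]
23.07 5.0 [434.24 316.26   4.92] [ 0.32  0.22 -1.05]
23.32 4.0 [434.39 316.42   4.34] [-1.17 -0.4   4.46]
[434.27 316.24   4.93] [ 0.51 -0.08 -0.83]
24.075 23.070031461325264 [434.27 316.27   4.98] [-0.   -0.05 -0.8 ]
24.7917 22.905911525797357 [433.84 315.87  89.35] [-0.32  0.45 -2.21]
```

```bash
cat >> h.py <<'E'
ST=np.array([582.,-29.9,0])
FI=4.565388980384689
E
python3 - <<'E'
from h import *
np.set_printoptions(precision=2,suppress=True)
p=ST-107*ex+5.5*ey;p[2]=240
o=ori(FI).tolist()
bot.move_ptp(p.tolist(),o)
s=bot.read_state();print(s['t'],s['width'],s['tcp_pos'],s['joint_pos'])
t=bot.camera('top')[:,:,::-1];sd=bot.camera('side')[:,:,::-1]
cv2.imwrite('pics/raw_top4.png',t);cv2.imwrite('pics/raw_side4.png',sd)
crop(t,215,120,110,80,7,'pics/t4.png');crop(sd,200,130,110,80,7,'pics/s4.png')
E
```

```text
26.1417 23.275805190701355 [476.84  -8.33 239.19] [ 0.4   0.02 -0.39 -0.   -1.17  1.03]
```

View pics/t4.png

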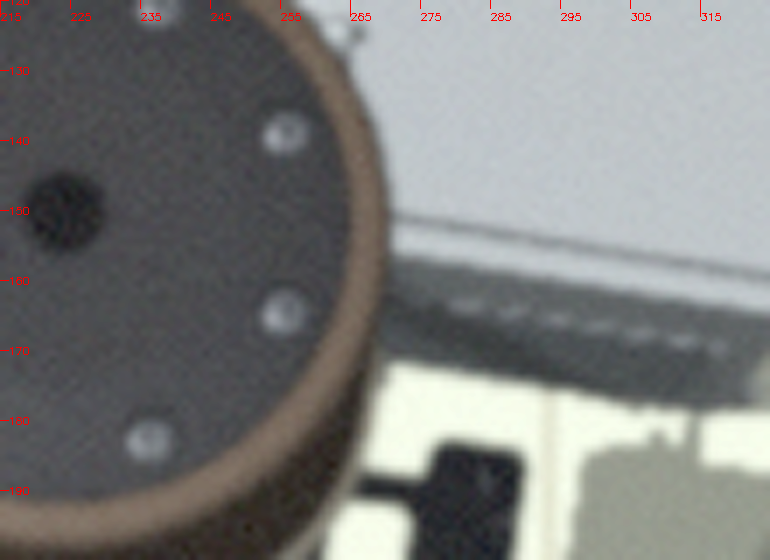

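View pics/s4.png

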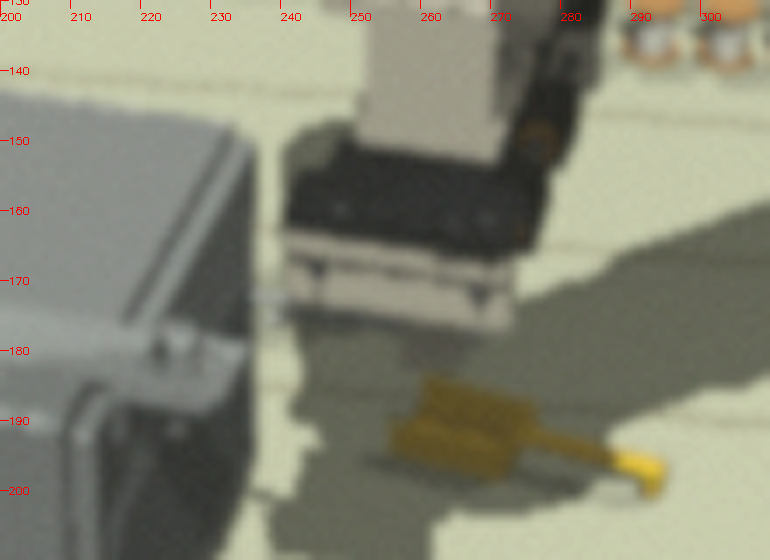

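```bash
cat >> h.py <<'E'
def favg(n=4):
    a=[]
    for _ in range(n): bot.pause(0.02); a.append(bot.read_state()['contact_force'])
    return np.mean(a,0)
E
python3 - <<'E'
from h import *
np.set_printoptions(precision=2,suppress=True)
p=ST+22*ey;p[2]=228
bot.line_to(p.tolist(),200)
bot.pause(.1);f0=favg();print(f0)
for z in np.arange(222,205,-1.5):
    p[2]=z;bot.line_to(p.tolist(),30);F=favg(2)-f0;s=bot.read_state()
    print(round(s['t'],2),z,s['tcp_pos'],F)
    if F[2]>2.5: break
p[2]=s['tcp_pos'][2]+8;bot.line_to(p.tolist(),100)
E
```

```text
[-0.38 -0.03 -0.81]
27.48 222.0 [585.04  -8.19 222.  ] [0.33 0.44 0.57]
27.77 220.5 [585.2   -8.16 220.41] [0.57 0.45 0.77]
28.05 219.0 [585.5   -8.13 219.34] [-0.15  0.52  2.5 ]
28.33 217.5 [585.63  -8.19 219.1 ] [-2.96  2.16 11.13]
```

Run:
```python
from h import *
np.set_printoptions(precision=2,suppress=True)
b=ST+(4-78.5)*ex
p=b+24*ey;p[2]=228;bot.line_to(p.tolist(),200)
p[2]=212.6;bot.line_to(p.tolist(),100)
bot.pause(.1);f0=favg();print(f0,bot.read_state()['t'])
for k in np.arange(21,9,-1.):
    p=b+k*ey;p[2]=212.6;bot.line_to(p.tolist(),25);F=favg(2)-f0;s=bot.read_state()
    d=s['tcp_pos']-ST;print(round(s['t'],2),k,'ex %.2f ey %.2f'%(d@ex,d@ey),'Fx %.2f Fy %.2f Fz %.2f'%(F@ex,F@ey,F[2]))
    if abs(F@ey)>2: break
p=b+(d@ey+4)*ey;p[2]=212.6;bot.line_to(p.tolist(),60)
```

```text
[ 0.14  0.12 -0.36] 29.575
29.88 21.0 ex -74.43 ey 20.89 Fx -0.17 Fy -0.16 Fz -0.13
30.16 20.0 ex -74.49 ey 19.97 Fx -0.59 Fy -0.63 Fz -0.18
30.44 19.0 ex -74.50 ey 18.97 Fx -0.45 Fy -0.05 Fz 0.07
30.73 18.0 ex -74.49 ey 17.95 Fx -0.21 Fy 0.04 Fz -0.24
31.01 17.0 ex -74.48 ey 17.10 Fx 0.34 Fy 0.82 Fz 0.40
31.29 16.0 ex -74.46 ey 16.22 Fx -0.35 Fy 2.26 Fz 0.34
```

```bash
cat > ins.py <<'E'
from h import *
np.set_printoptions(precision=2,suppress=True)
def go(x,y,z,v=40):
    p=ST+x*ex+y*ey;p[2]=z;bot.line_to(p.tolist(),v)
def show(x,f0,n=2):
    F=favg(n)-f0;s=bot.read_state();d=s['tcp_pos']-ST
    print(round(s['t'],2),x,'ex %.2f ey %.2f z %.2f'%(d@ex,d@ey,d[2]),'Fx %.2f Fy %.2f Fz %.2f'%(F@ex,F@ey,F[2]),'w %.1f'%s['width'])
    return F,d
E
python3 - <<'E'
from ins import *
Y,Z=5.55,209.45
go(-96,21,212.6,120);go(-96,Y,Z,100)
bot.pause(.1);f0=favg();np.save('f0.npy',f0)
for x in [-90,-88,-86,-84,-82,-79,-76,-73,-70,-68]:
    go(x,Y,Z,30);F,d=show(x,f0)
    if F@ex<-3.5: break
E
```

```text
32.73 -90 ex -89.93 ey 5.63 z 209.32 Fx -0.07 Fy 0.54 Fz -0.68 w 23.1
33.02 -88 ex -87.96 ey 5.54 z 209.45 Fx 0.29 Fy 0.37 Fz -0.11 w 22.9
33.3 -86 ex -85.95 ey 5.55 z 209.42 Fx 0.15 Fy -0.17 Fz -0.33 w 23.1
33.58 -84 ex -83.95 ey 5.55 z 209.43 Fx 0.20 Fy 0.54 Fz -0.36 w 23.1
33.87 -82 ex -81.95 ey 5.55 z 209.41 Fx -0.56 Fy -0.39 Fz -0.43 w 23.1
34.15 -79 ex -78.92 ey 5.56 z 209.39 Fx 0.66 Fy -0.34 Fz -0.37 w 23.1
34.43 -76 ex -75.93 ey 5.53 z 209.38 Fx -0.33 Fy -0.26 Fz -0.63 w 23.0
34.72 -73 ex -72.93 ey 5.54 z 209.39 Fx 0.37 Fy 0.10 Fz -0.93 w 23.3
35.0 -70 ex -69.92 ey 5.54 z 209.43 Fx -0.29 Fy 0.10 Fz -0.59 w 23.3
35.28 -68 ex -67.97 ey 5.54 z 209.42 Fx -0.34 Fy 0.71 Fz -0.46 w 23.3
```

Run:
```python
from ins import *
Y,Z=5.55,209.45
f0=np.load('f0.npy');pk=0
for x in np.arange(-66,-43.4,1.):
    go(x,Y,Z,20);F,d=show(x,f0,1)
    f=-F@ex;pk=max(pk,f)
    if f>20 or abs(F@ey)>12 or abs(F[2])>12: print('STOP');break
    if x>-48 and pk>4 and f<1: print('dropped');break
```

```text
35.55 -66.0 ex -65.96 ey 5.55 z 209.42 Fx -0.35 Fy -0.86 Fz 0.60 w 23.4
35.82 -65.0 ex -65.05 ey 5.68 z 209.40 Fx -0.77 Fy 1.15 Fz -1.16 w 22.9
36.08 -64.0 ex -64.15 ey 5.74 z 209.34 Fx -2.06 Fy 2.00 Fz 0.27 w 23.0
36.35 -63.0 ex -63.06 ey 5.80 z 209.35 Fx -3.09 Fy 3.59 Fz 0.51 w 23.0
36.62 -62.0 ex -62.15 ey 5.82 z 209.35 Fx -3.76 Fy 4.18 Fz -0.74 w 23.1
36.88 -61.0 ex -61.41 ey 5.81 z 209.24 Fx -3.83 Fy 3.53 Fz 0.18 w 22.9
37.15 -60.0 ex -61.14 ey 5.72 z 208.88 Fx -6.18 Fy 5.51 Fz -0.28 w 23.1
37.42 -59.0 ex -60.23 ey 5.77 z 208.81 Fx -7.28 Fy 5.34 Fz -0.32 w 22.8
37.68 -58.0 ex -59.90 ey 5.71 z 208.52 Fx -9.54 Fy 5.85 Fz -0.27 w 23.0
37.95 -57.0 ex -59.19 ey 5.69 z 208.38 Fx -8.49 Fy 6.10 Fz 0.81 w 23.1
38.22 -56.0 ex -57.26 ey 5.90 z 208.78 Fx -6.37 Fy 6.39 Fz 0.26 w 23.5
38.48 -55.0 ex -55.67 ey 6.00 z 209.05 Fx -4.77 Fy 6.21 Fz -0.22 w 23.2
38.75 -54.0 ex -54.05 ey 6.11 z 209.32 Fx -3.38 Fy 4.52 Fz -0.10 w 22.9
39.02 -53.0 ex -52.50 ey 6.24 z 209.56 Fx -1.63 Fy 5.58 Fz -0.13 w 23.0
39.28 -52.0 ex -51.36 ey 6.25 z 209.64 Fx -0.09 Fy 4.96 Fz -0.03 w 22.8
39.55 -51.0 ex -50.01 ey 6.26 z 209.84 Fx -0.13 Fy 4.20 Fz -0.67 w 23.5
39.82 -50.0 ex -48.49 ey 5.89 z 210.11 Fx 3.14 Fy 3.44 Fz -1.01 w 23.2
40.08 -49.0 ex -48.24 ey 5.73 z 209.79 Fx 3.88 Fy 3.35 Fz -0.30 w 23.1
40.35 -48.0 ex -47.74 ey 5.54 z 209.57 Fx 3.18 Fy 3.04 Fz -0.64 w 23.0
40.62 -47.0 ex -47.16 ey 5.40 z 209.33 Fx 1.29 Fy 2.44 Fz -0.15 w 22.9
dropped
```

Run:
```python
from ins import *
Y,Z=5.55,209.45
f0=np.load('f0.npy')
for x in np.arange(-46,-36.4,.8):
    go(x,Y,Z,20);F,d=show(round(x,1),f0,2)
    f=-F@ex
    if f>4 or abs(F@ey)>12 or abs(F[2])>12: print('STOP');break
```

```text
40.9 -46.0 ex -46.41 ey 5.34 z 209.22 Fx 0.04 Fy 1.46 Fz 0.09 w 23.1
41.18 -45.2 ex -45.50 ey 5.46 z 209.28 Fx -0.37 Fy 2.16 Fz 0.09 w 22.8
41.47 -44.4 ex -44.39 ey 5.57 z 209.40 Fx -0.74 Fy 2.70 Fz 0.19 w 23.3
41.75 -43.6 ex -43.48 ey 5.71 z 209.46 Fx -0.39 Fy 2.93 Fz -0.05 w 23.1
42.03 -42.8 ex -42.67 ey 5.68 z 209.49 Fx -1.33 Fy 4.53 Fz -0.49 w 23.1
42.32 -42.0 ex -41.88 ey 5.66 z 209.48 Fx -0.91 Fy 4.44 Fz -0.29 w 23.1
42.6 -41.2 ex -41.10 ey 5.72 z 209.47 Fx -0.81 Fy 5.04 Fz 0.08 w 22.7
42.88 -40.4 ex -40.63 ey 5.73 z 209.33 Fx -2.44 Fy 5.50 Fz -0.38 w 23.0
43.17 -39.6 ex -40.37 ey 5.66 z 209.09 Fx -3.76 Fy 4.65 Fz -0.08 w 23.0
43.45 -38.8 ex -39.94 ey 5.72 z 208.93 Fx -4.39 Fy 6.50 Fz -0.04 w 22.8
STOP
```

Run:
```python
from ins import *
Y,Z=5.7,209.45
f0=np.load('f0.npy')
for x in (-40.4,-41.4): go(x,Y,Z,20);F,d=show(x,f0,2)
bot.move_gripper(40,40)
show(0,f0)
go(d@ex,d@ey,275,150)
p=ST-150*ex+150*ey;p[2]=290;bot.line_to(p.tolist(),300)
s=bot.read_state();print(s['t'],s['tcp_pos'])
t=bot.camera('top')[:,:,::-1];sd=bot.camera('side')[:,:,::-1]
cv2.imwrite('pics/raw_top5.png',t);cv2.imwrite('pics/raw_side5.png',sd)
crop(t,225,120,80,60,9,'pics/t5.png');crop(sd,190,150,80,60,9,'pics/s5.png')
```

```text
43.73 -40.4 ex -40.88 ey 5.67 z 209.25 Fx -2.52 Fy 4.91 Fz -0.17 w 22.6
44.02 -41.4 ex -41.40 ey 5.68 z 209.48 Fx -0.91 Fy 4.38 Fz -0.71 w 22.9
44.61 0 ex -41.39 ey 5.57 z 209.46 Fx -0.73 Fy 0.51 Fz 0.03 w 39.9
45.9417 [455.05 140.64 289.27]
```

View pics/t5.png

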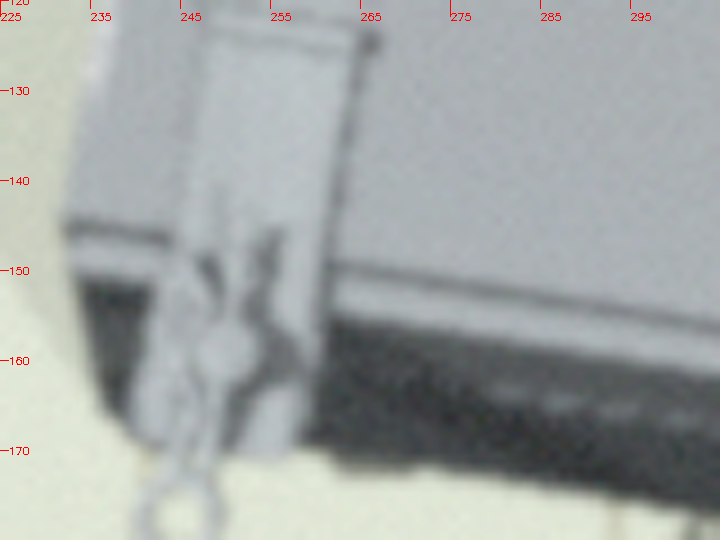

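View pics/s5.png

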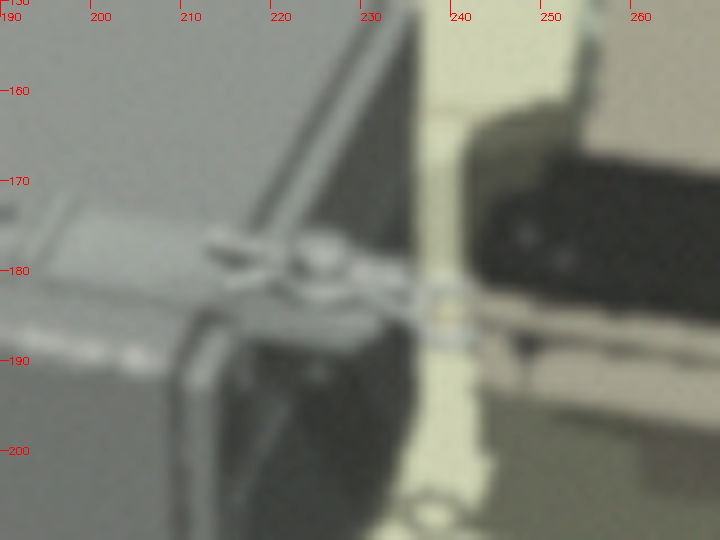

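Run:
```python
from h import *
t=cv2.imread('pics/raw_top5.png')
e=atz('top',225+181/9-.5,120+516/9-.5,211.4);st=atz('top',225+228/9-.5,120+345/9-.5,219.4)
d=e-st;print(e,st,d@ex,d@ey)
S=st.copy();S[2]=211.4
# model overlay on a wider crop
for ofs in (-42,):
    pts=[proj('top',S+a*ex+b*ey) for a,b in [(-42,5.5),(-42-12.5,5.5),(-42,18),(-42,-7),(36.5,0),(0,0),(-42+12.5,5.5)]]
    crop(t,225,130,70,60,9,'pics/t5b.png',pts)
```

```text
[539.05486362 -17.95557184 211.4       ] [581.80275953 -29.18790531 219.4       ] -43.93207019202562 4.849858584056018
```

View pics/t5b.png

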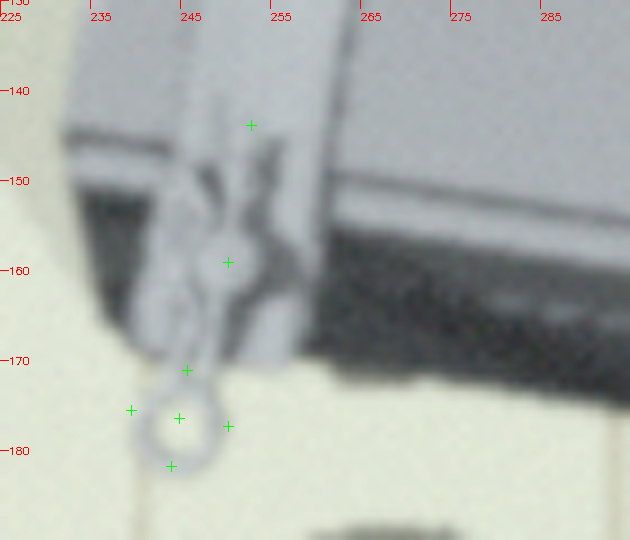

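Run:
```python
from ins import *
bot.line_to([420,240,330],300)
print(bot.read_state()['t'])
t=bot.camera('top')[:,:,::-1];sd=bot.camera('side')[:,:,::-1]
cv2.imwrite('pics/raw_top6.png',t);cv2.imwrite('pics/raw_side6.png',sd)
st=atz('side',190+324/9-.5,150+250/9-.5,219.4);print(st)
S=st.copy();S[2]=211.4
pts=[proj('side',S+a*ex+b*ey) for a,b in [(-42,5.5),(-42-12.5,5.5),(-42,18),(-42,-7),(36.5,0),(0,0),(-42+12.5,5.5)]]
crop(sd,205,160,55,45,13,'pics/s6.png',pts)
st=atz('top',225+228/9-.5,120+345/9-.5,219.4)
S=st.copy();S[2]=211.4
pts=[proj('top',S+a*ex+b*ey) for a,b in [(-42,5.5),(-42-12.5,5.5),(-42,18),(-42,-7),(36.5,0),(0,0),(-42+12.5,5.5)]]
crop(t,230,140,50,45,13,'pics/t6.png',pts)
```

```text
46.5667
[582.41 -25.3  219.4 ]
```

View pics/s6.png

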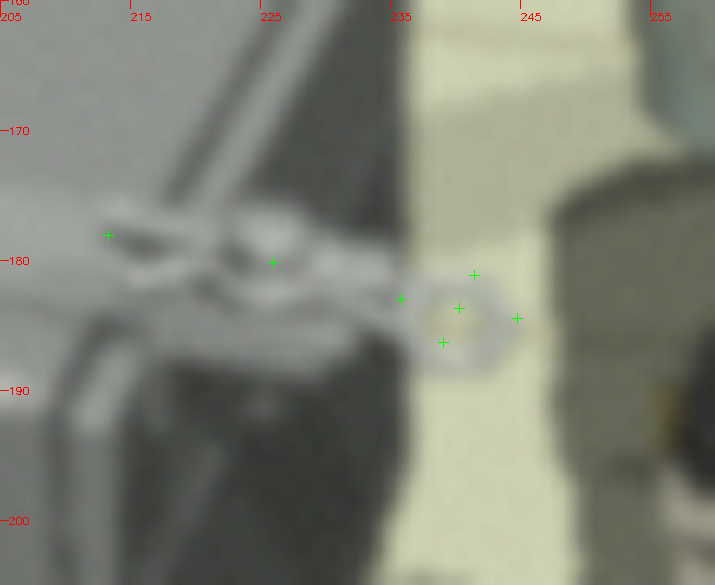

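View pics/t6.png

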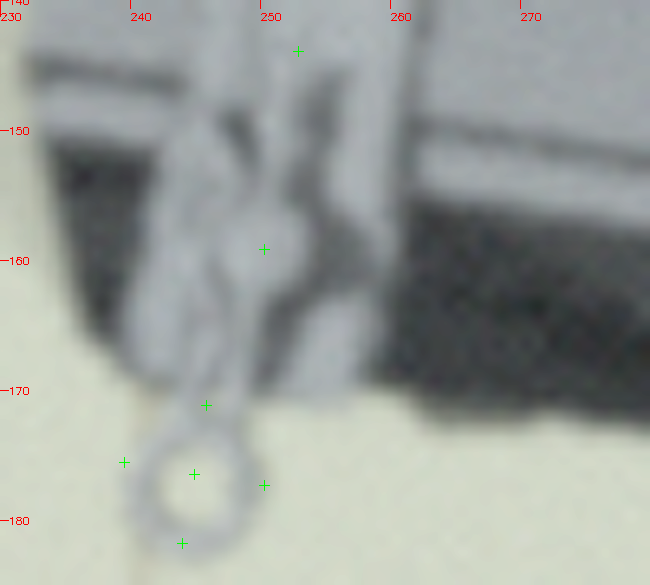

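Run:
```python
import cv2,numpy as np
a=cv2.imread('pics/raw_top0.png')[160:290,190:450];b=cv2.imread('pics/raw_top6.png')[160:290,190:450]
cv2.imwrite('pics/cmp.png',cv2.resize(np.vstack([a,b]),None,fx=2.3,fy=2.3))
```

```text
(no output)
```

View pics/cmp.png

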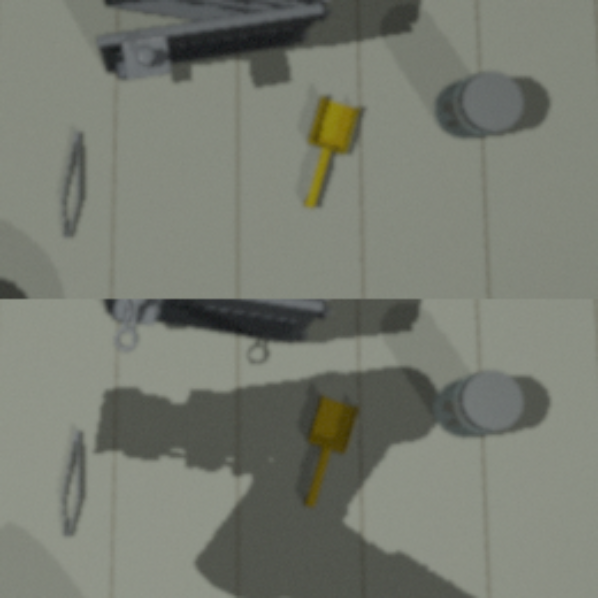

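Jar, scoop and tweezers are where they were, and the eye of the clip hangs in front of the stud (its shadow lies on the table). The arm is clear of everything, so I'm handing in.

```bash
python3 -c "
from plant import bot
s=bot.read_state();print(s['t'],s['contact_force']);bot.close_job()"
```

```text
46.6667 [-0.52245535 -0.82468379  0.55657869]
the job is handed in; nothing more can be done
```

The job is done and was handed in at 46.7 s, with the arm clear of everything. I don't have a verdict from it.

- **Door:** I pushed it until it met its stop, about 20 N, at the position the geometry predicted. The pictures afterwards show it shut.
- **Strap:** I folded it over from behind and pressed it down to a hard stop at about 19 N. The pictures show it level, with its slot over the stud. The fingers stopped at about 203.5 mm, against the 205.5 mm I expected for the strap's top; I did not find out why.
- **Finding the hole:** I gripped the clip by its eye and touched the stud's top (219.3 mm) and its side to place the hole. The leg then slid in without resistance.
- **Seating the clip:** The push peaked at about 9.5 N as the throat passed. It then turned into a pull, which means the bow sprang over the stud. I went on to the first resistance (about 4.4 N), backed off 1.5 mm and let go.

**Last checks:**
- The leg is through the stud and the bow is round its side.
- The two cameras disagree slightly on depth. The top view puts the eye about 44 mm from the stud's axis, against 42 mm nominal. The side view puts it 0 to 1 mm short. Camera and reading errors are of that size.
- I could not measure the bow's angle. That it is relaxed is inferred from the forces and a rough look at its gap.
- The jar, scoop and tweezers look unmoved.

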